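Bleed the crimper's hydraulics and tap the gauge

ROBOT

A 7-joint arm with a two-finger parallel gripper is mounted at the origin on the work surface. World frame = base frame: x ahead of the robot, y to its left, z up, the work surface at z = 0. Lengths are in m, angles in rad, forces in N, time in s.
With the tool pointing down it reaches from about 0.4 to 0.85 m from the base axis. Payload 4.5 kg.
Tool frame: the origin (TCP) lies midway between the tips of the shut fingers; the grasp point (between the pads) lies 19 mm behind it; z points along the fingers, y is the line along which they close (so a half turn about z gives the same grasp; the last joint's range is limited). The gripper opens to 88 mm and grips with 3 to 60 N. Pads are 18 mm wide; open, the fingers measure 123 mm over their backs; the gripper's body (75 mm by 187 mm) begins 45 mm behind the grasp point.
Start: joints at [1.256, 0.689, -0.195, 1.565, 0.157, 0.902, -0.215], TCP at [0.214, -0.587, 0.239] pointing down, gripper open.
Joint ranges: [-3.01, 3.01], [-0.46, 2.08], [-1.47, 1.51], [0.13, 2.56], [-1, 4.14], [0.04, 2.09], [-2.66, 2.66]. Speed limits (rad/s): [2.57, 2.57, 3.14, 3.14, 3.14, 3.14, 3.14].

INTERFACE

Orientations are given as a unit quaternion [x, y, z, w].
In Python, from plant import r gives the robot as it stands.
- The arm moves only by the tool move_arm, never from a script. Its argument "targets" is a list that holds one entry, the list of rows, each a list of 7 numbers: the opening, from 0 (shut) to 1 (fully open), then the shift along the tool's x, y, z in mm, then the turn, a rotation vector about the tool's x, y, z in degrees. In form: [[[claw, dx, dy, dz, ax, ay, az], ...]]. A call has 1 to 10 rows; each row is the pose to reach, as a shift and turn from the pose commanded when the call began, along the tool's axes at that moment; what a row does not reach only later rows make up. A row lasts 1/8 s, in which the tool goes at most 62.5 mm and 10.7 degrees, less where a joint would pass 70% of its speed; a pose out of reach is approached as far as the arm can. A call with a gripper value outside its range is refused whole. The fingers move at their own pace and stop on an object; "newtons" is the grip in N (left out, the last holds). Time passes only in rows, so rows that repeat a pose let the fingers close. It gives the time, the measured TCP pose, the force, the opening and the grip force at its end, in the units of the state.
- r.get_state(): the state, without advancing time (a new reading comes with each control period).
- r.snapshot(name): name is "side" or "top" or "wrist"; returns the picture (420x560x3 uint8, red, green, blue); there is no depth.
- r.camera_info(name): a dict with "fx", "fy", "cx", "cy" (pixels), "k1" (the pictures are not rectified: a ray, as slopes to the right and down, at radius r is drawn at 1 + k1 r^2 times it, then the intrinsics apply), "R" (3x3) and "t" (3): a world point X has camera coordinates R X + t. Camera axes: x right, y down, z forward; pixel columns grow to the right and rows downward; lengths in m; the calibration is good to about 2 mm. A picture is of the moment at which its call begins: read the wrist's pose just before it. camera_info takes no time and is no camera call; for the wrist camera it gives the pose at the moment of the call.
- r.finish_job(): hands the job in; it is judged then, once.
The state is a dict: "clock": time; "q": joint angles; "qd": joint speeds; "joint_torque": joint torques, N m; "tool_pos": TCP position; "eef_rot": TCP orientation; "contact_force": force on the tool from outside, world axes, zero at the start; "moment": the same for the moment, N m; "opening": opening from 0.0 (shut) to 1.0 (fully open); "finger_force": force on a finger pad.
Only numpy, scipy, OpenCV 4.12 (cv2) and the standard library are available. Lean on these libraries where they do the work, as an engineer would, in place of code of your own. Each camera call takes 0.05 s, during which the arm holds its last target. There are 200 camera calls.

TASK

Bleed off the crimper's pressure: with the fingertips press the broad, mushroom-headed plunger on the valve block all the way down without forcing it, keep it down for about a second and let it spring back up. Then touch the glass of the smaller of the two gauges lightly with the fingertips, so that a stuck needle comes free, and withdraw. Leave the other plungers, the larger gauge and everything loose on the bench alone; grasp, pull or lift nothing.

Things in the scene. Friction and masses are not known exactly. Their poses are not given: they have to be found in the camera images.
- valve_block: black steel valve block fixed to the bench, 85 x 250 x 50 mm high (aluminium foot plate 110 x 270 mm); origin under its centre, long side along its own y, z up. The four plungers stand in a row along its y at 60 mm spacing (-90, -30, 30, 90 mm), in any order
- broad_top (a point): centre of the top of the broad plunger: flat round mushroom head 40 mm across and 10 mm thick, by far the widest of the four: the pressure release. Top 84 mm above the bench at rest, as for all four; free space above it
- plunger_broad (a joint): push-pull plunger of plain steel in a round steel collar, one of four in a row on the valve block; the broad one, 40 mm across (pressure release); joint, m: 0 at rest, grows as it is pushed down, 0.008 at the bottom stop; a spring of about 0.56 N per mm (4.5 N at the bottom) brings it back to 0 when let go; negative when pulled up
- port_broad: the broad plunger's collar, 30 mm across, 10 mm high, with the plunger it carries; origin under its centre, on the block's top
- slim_top (a point): centre of the top of the slim plunger, round head 18 mm across; 84 mm above the bench; leave alone
- plunger_slim (a joint): push-pull plunger of plain steel in a round steel collar, one of four in a row on the valve block; the slim one; joint, m: 0 at rest, grows as it is pushed down, 0.008 at the bottom stop; a spring of about 0.56 N per mm (4.5 N at the bottom) brings it back to 0 when let go; negative when pulled up
- dome_top (a point): top of the domed plunger, ball head 23 mm across; 84 mm above the bench; leave alone
- plunger_dome (a joint): push-pull plunger of plain steel in a round steel collar, one of four in a row on the valve block; the domed one; joint, m: 0 at rest, grows as it is pushed down, 0.008 at the bottom stop; a spring of about 0.56 N per mm (4.5 N at the bottom) brings it back to 0 when let go; negative when pulled up
- square_top (a point): centre of the top of the square plunger, head 22 x 22 mm; 84 mm above the bench; leave alone
- plunger_square (a joint): push-pull plunger of plain steel in a round steel collar, one of four in a row on the valve block; the square one; joint, m: 0 at rest, grows as it is pushed down, 0.008 at the bottom stop; a spring of about 0.56 N per mm (4.5 N at the bottom) brings it back to 0 when let go; negative when pulled up
- gauge_base: black steel base fixed to the bench, 75 x 200 x 42 mm high (foot plate 100 x 220 mm); origin under its centre, long side along its y; the two gauges stand on it 110 mm apart along its y, either way round
- gauge_small: the smaller dial gauge, steel case 63 mm across, face up, fixed on the gauge base; origin under the centre of its stem, 42 mm above the bench; rim of the case 78 mm above the bench
- small_glass_top (a point): centre of the top of the small gauge's glass, 53 mm across, level, 84 mm above the bench and 6 mm above the rim
- glass_small (a joint): give of the small gauge's sprung glass, m: 0 at rest, grows as it is pushed down, about 0.8 N per mm after a first 0.2 N, 0.006 at its stop; springs back when let go
- gauge_large: the larger dial gauge, steel case 100 mm across, same make, same heights; origin under the centre of its stem; leave alone
- die_a: loose crimping die set standing on the bench, eight dark steel segments in a ring 66 mm across, 50 mm high; origin under its centre; leave alone
- fitting_a: loose brass hose fitting standing on end, 28 mm across at the foot, 58 mm high; origin under its centre; leave alone
- carton_a: loose open cardboard carton 100 x 100 x 65 mm with a die set in it; origin under its centre; leave alone
- die_b: loose crimping die set standing on the bench, eight dark steel segments in a ring 66 mm across, 50 mm high; origin under its centre; leave alone
- fitting_b: loose brass hose fitting standing on end, 28 mm across at the foot, 58 mm high; origin under its centre; leave alone
- fitting_c: loose brass hose fitting standing on end, 28 mm across at the foot, 58 mm high; origin under its centre; leave alone
- carton_b: loose open cardboard carton 100 x 100 x 65 mm with a die set in it; origin under its centre; leave alone

How it is judged:
By the outcome, as a careful person would: the job done as asked, in the order asked, and still so for the second after the job is handed in, with the robot touching nothing.
It also fails if it takes over 40 s, if anything falls off the work surface, if the arm or the gripper's body presses on something with over 40 N, if the wrist force passes 120 N, or if a joint passes its speed limit or range.

## Working session

There is one attempt and no reset: what is moved stays moved. The work goes in short steps, Python scripts to look and compute and a tool call to move; the robot and the scene stay as the last step left them, time stands still between calls to the robot, and variables do not carry over. Pictures are saved under pics/ and viewed, at most 10 in all, crops included, and the job is handed in when it is done.

Besides the shell and the picture viewer there is one more tool, called after "Call:" in YAML: its name, and indented under it one key for each argument. move_arm: Moves the arm, as the interface text tells. Its arguments: {"type":"object","properties":{"targets":{"type":"array","items":{"type":"array","items":{"type":"array","items":{"type":"number"}}}},"newtons":{"type":"number"}},"required":["targets"]}

```bash
mkdir -p pics; python3 - <<'E'
from plant import r
import cv2,numpy as np
s=r.get_state();print(s)
for n in("side","top"):
    cv2.imwrite(f"pics/{n}0.png",r.snapshot(n)[:,:,::-1]);print(n,r.camera_info(n))
E
```

```text
{'clock': 0.0, 'q': array([ 1.2557991 ,  0.68997005, -0.19448563,  1.56632834,  0.15731881,
        0.90250705, -0.21509329]), 'qd': array([-0.00171684, -0.00201591,  0.00030531,  0.00018264,  0.00042755,
        0.00164568, -0.00103478]), 'joint_torque': array([-4.63009510e-04, -5.27567339e+01, -1.26690824e+00, -1.53430241e+01,
       -5.26000361e-02,  6.43572916e-03,  1.50981064e-04]), 'tool_pos': array([ 0.21332462, -0.58680112,  0.2379222 ]), 'eef_rot': array([ 9.84823807e-01,  1.73554717e-01, -2.39485524e-04, -8.78598374e-04]), 'contact_force': array([ 0.44809453, -0.06038359, -0.07471434]), 'moment': array([0.0544903 , 0.01678954, 0.00790515]), 'finger_force': 0.0, 'opening': 0.9991065659476702}
side {'fx': 489.2139733494058, 'fy': 489.2139733494058, 'cx': 286.75909959410853, 'cy': 209.18192418532908, 'k1': -0.14655370083895763, 'R': array([[-0.96794609, -0.25114184,  0.00285204],
       [-0.162662  ,  0.6181957 , -0.7690092 ],
       [ 0.19136727, -0.74482337, -0.63923135]]), 't': array([0.54215578, 0.16911535, 0.99698922])}
top {'fx': 527.8310292968806, 'fy': 527.8310292968806, 'cx': 279.10515826304356, 'cy': 210.58598417572853, 'k1': 0.06329341986246714, 'R': array([[-0.00399632, -0.99985734,  0.01641147],
       [-0.99305075,  0.00203772, -0.1176693 ],
       [ 0.11761907, -0.01676767, -0.99291722]]), 't': array([-0.02138375,  0.59740165,  1.04081077])}
```

View pics/top0.png

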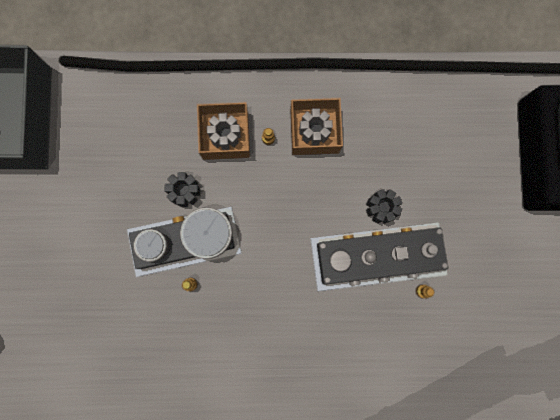

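View pics/side0.png

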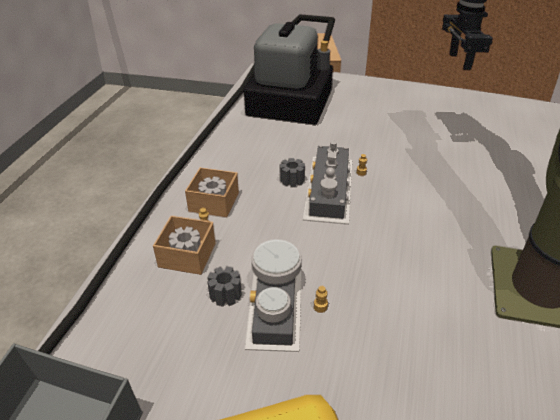

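The top view shows the broad plunger at about (340,261), at the left end of the valve block. The small gauge is at about (150,245), left of the large one at (206,233). The side view has them at about (329,184) and (273,300). Next I'll refine both positions.

```bash
cat > h.py <<'E'
import numpy as np,cv2
from plant import r
def ray(c,p):
    d=np.array([(p[0]-c["cx"])/c["fx"],(p[1]-c["cy"])/c["fy"]]);u=d.copy()
    for _ in range(20):u=d/(1+c["k1"]*(u@u))
    R=np.array(c["R"]);return -R.T@c["t"],R.T@np.r_[u,1]
def onz(c,p,z):
    o,v=ray(c,p);return o+v*(z-o[2])/v[2]
E
python3 - <<'E'
from h import *
out=[]
for n,pts in(("top",[(340,261),(150,245),(430,250),(206,233)]),("side",[(329,184),(273,300)])):
    im=cv2.imread(f"pics/{n}0.png");c=r.camera_info(n);g=cv2.cvtColor(im,6)
    for p in pts:
        # bright blob around the seed, threshold by Otsu in a window
        x,y=p;w=16 if n=="top" else 18
        if p==(206,233):w=30
        sub=g[y-w:y+w+1,x-w:x+w+1];t,m=cv2.threshold(sub,0,255,cv2.THRESH_OTSU)
        k,lab,st,ce=cv2.connectedComponentsWithStats(m);i=max(range(1,k),key=lambda j:st[j,4])
        cs,_=cv2.findContours((lab==i).astype(np.uint8),0,1);e=cv2.fitEllipse(cv2.convexHull(max(cs,key=len)))
        q=np.array(e[0])+[x-w,y-w]
        a=onz(c,q,.084);b=onz(c,q+[e[1][1]/2,0],.084)
        print(n,p,t,q.round(1),np.round(e[1],1),a.round(4),"r",np.linalg.norm(a-b).round(4),"reach",np.hypot(a[0],a[1]).round(3))
    
a=cv2.imread("pics/top0.png")
A=cv2.resize(a[200:300,110:240],None,fx=4,fy=4);B=cv2.resize(a[200:300,300:370],None,fx=4,fy=4)
s=cv2.imread("pics/side0.png");C=np.hstack([cv2.resize(s[140:220,300:360],None,fx=4,fy=4),cv2.resize(s[235:315,240:310],None,fx=4,fy=4)])
cv2.imwrite("pics/c1.png",np.vstack([np.hstack([A,B])[:280,:520],C[:320,:520]]))
E
```

```text
top (340, 261) 114.0 [340.1 260.4] [19.5 19.7] [ 0.4948 -0.1395  0.084 ] r 0.019 reach 0.514
top (150, 245) 112.0 [147.6 243.4] [32.2 37.5] [0.5289 0.2299 0.084 ] r 0.0356 reach 0.577
top (430, 250) 101.0 [429.2 249.6] [14.2 15.7] [ 0.5152 -0.3115  0.084 ] r 0.0151 reach 0.602
top (206, 233) 114.0 [212.7 233.4] [ 61.3 225.8] [0.5475 0.1061 0.084 ] r 0.2183 reach 0.558
side (329, 184) 133.0 [328.6 181.1] [14.6 16.1] [ 0.4965 -0.145   0.084 ] r 0.019 reach 0.517
side (273, 300) 137.0 [272.6 300.5] [27.3 34. ] [0.5259 0.2334 0.084 ] r 0.0304 reach 0.575
```

View pics/c1.png

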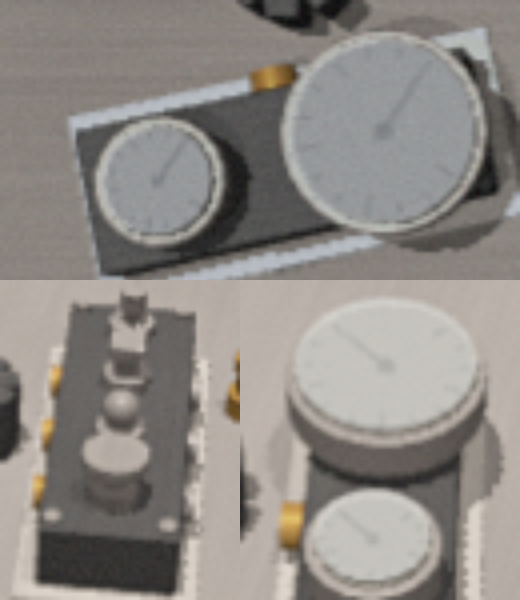

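The crops show the small glass centre at top (149.2,245.0) and side (273.3,299.3). The broad head is at top (340.1,260.4) and side (329,183.8).

```bash
python3 - <<'E'
from h import *
from scipy.spatial.transform import Rotation as Ro
T,S=r.camera_info("top"),r.camera_info("side");s=r.get_state();R=Ro.from_quat(s["eef_rot"])
print(R.as_matrix().round(3),s["tool_pos"],s["clock"])
for n,a,b in(("broad",(340.1,260.4),(329,183.8)),("glass",(149.2,245),(273.3,299.3))):
    o,v=ray(T,a);p,w=ray(S,b);k=np.linalg.lstsq(np.c_[v,-w],p-o,rcond=None)[0];A,B=o+v*k[0],p+w*k[1]
    m=(onz(T,a,.084)+onz(S,b,.084))/2
    print(n,onz(T,a,.084),onz(S,b,.084),"tri",(A+B)/2,"gap",np.linalg.norm(A-B),"shift mm",1e3*R.inv().apply(m-s["tool_pos"]))
E
```

```text
[[ 0.94   0.342 -0.001]
 [ 0.342 -0.94   0.002]
 [-0.    -0.002 -1.   ]] [ 0.21337159 -0.58683131  0.2380004 ] 0.1
broad [ 0.49473855 -0.13946722  0.084     ] [ 0.49366021 -0.13484455  0.084     ] tri [ 0.49462276 -0.14000933  0.08010518] gap 0.0004188945166877139 shift mm [ 417.66034    -326.31246955  154.49392424]
glass [0.52569594 0.22682322 0.084     ] [0.52548557 0.23044215 0.084     ] tri [0.526099   0.22765524 0.08053412] gap 0.0004395129480092859 shift mm [ 572.21602151 -659.32740955  155.03115575]
```

Call:
move_arm:
  targets:
    - [[0,45,-35,0,0,0,0],[0,90,-70,0,0,0,0],[0,135,-105,0,0,0,0],[0,180,-141,0,0,0,0],[0,225,-176,0,0,0,0],[0,270,-211,10,0,0,0],[0,315,-246,20,0,0,0],[0,360,-281,30,0,0,0],[0,400,-313,40,0,0,0],[0,418,-326,50,0,0,0]]

```text
clock: 1.35
tool_pos: [0.4966, -0.1343, 0.1882]
eef_rot: [0.984, 0.176, 0.0, -0.001]
contact_force: [-0.2, -1.0, 0.2]
opening: 0.004
finger_force: 0.0
```

```bash
python3 - <<'E'
from h import *
s=r.get_state();c=r.camera_info("wrist");im=r.snapshot("wrist");print(s["clock"],s["tool_pos"],s["contact_force"],s["opening"],c)
cv2.imwrite("pics/w1.png",im[:,:,::-1])
R=np.array(c["R"])
for p in([.4943,-.138,.084],s["tool_pos"]):
    X=R@p+c["t"];u=X[:2]/X[2];u=u*(1+c["k1"]*u@u);print(u*c["fx"]+[c["cx"],c["cy"]])
E
```

```text
1.35 [ 0.49659554 -0.13431375  0.18820035] [-0.21240382 -1.0337297   0.21368383] 0.004021358521473127 {'fx': 334.9520225824573, 'fy': 334.9520225824573, 'cx': 281.77941937617277, 'cy': 205.26476180423657, 'k1': -0.037914324533499105, 'R': array([[ 0.34721543, -0.93778351, -0.00187932],
       [-0.9057924 , -0.33588832,  0.25830052],
       [-0.24286122, -0.08798365, -0.96606279]]), 't': array([-0.29730892,  0.38261561,  0.44858441])}
[286.39448055 209.04910564]
[283.30481798 261.45189722]
```

View pics/w1.png

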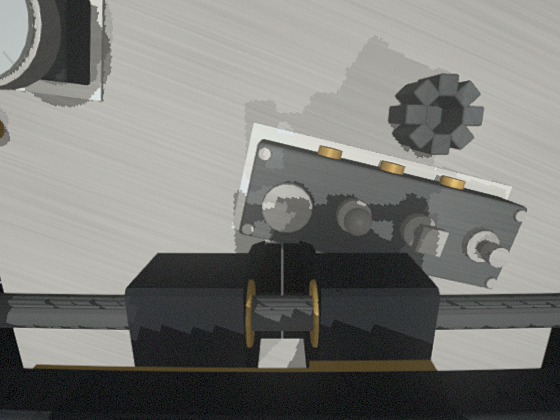

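The wrist view shows the broad head at about (288,207), against a predicted (286,209). They agree to about 2 mm.

```bash
python3 - <<'E'
from h import *
from scipy.spatial.transform import Rotation as Ro
s=r.get_state();c=r.camera_info("wrist");R=Ro.from_quat(s["eef_rot"]);w=onz(c,(288,207),.084)
print(s["tool_pos"],w,1e3*R.inv().apply(w-s["tool_pos"]),1e3*R.inv().apply(np.array([.4945,-.139,.084])-s["tool_pos"]),s["contact_force"])
E
```

```text
[ 0.49740509 -0.1321897   0.18716866] [ 0.4973087  -0.13615196  0.084     ] [ -1.63754018   4.01514159 103.15366546] [ -5.26353072   5.70398671 103.14238859] [ 1.71998901  1.80701022 -0.09154681]
```

Call:
move_arm:
  targets:
    - [[0,0,0,30,0,0,0],[0,0,0,60,0,0,0],[0,0,0,80,0,0,0],[0,0,0,88,0,0,0],[0,0,0,88,0,0,0],[0,0,0,88,0,0,0]]

```text
clock: 2.15
tool_pos: [0.4955, -0.1385, 0.1015]
eef_rot: [0.985, 0.173, 0.001, 0.0]
contact_force: [0.1, -0.4, 0.9]
opening: 0.004
finger_force: 0.0
```

Call:
move_arm:
  targets:
    - [[0,0,0,8,0,0,0],[0,0,0,14,0,0,0],[0,0,0,17,0,0,0],[0,0,0,19,0,0,0],[0,0,0,21,0,0,0],[0,0,0,21,0,0,0],[0,0,0,21,0,0,0]]

```text
clock: 3.02
tool_pos: [0.4948, -0.1381, 0.0798]
eef_rot: [0.985, 0.174, -0.0, -0.0]
contact_force: [-0.7, 0.3, 3.4]
opening: 0.005
finger_force: 1.3
```

Call:
move_arm:
  targets:
    - [[0,0,0,2,0,0,0],[0,0,0,3,0,0,0],[0,0,0,4,0,0,0],[0,0,0,4.5,0,0,0],[0,0,0,4.5,0,0,0]]

```text
clock: 3.65
tool_pos: [0.4949, -0.1381, 0.0764]
eef_rot: [0.985, 0.174, 0.0, 0.0]
contact_force: [-3.4, 2.0, 16.3]
opening: 0.005
finger_force: 8.2
```

Call:
move_arm:
  targets:
    - [[0,0,0,-0.4,0,0,0],[0,0,0,-0.4,0,0,0],[0,0,0,-0.4,0,0,0],[0,0,0,-0.4,0,0,0]]

```text
clock: 4.15
tool_pos: [0.4949, -0.1381, 0.0764]
eef_rot: [0.985, 0.174, 0.0, 0.0]
contact_force: [-4.0, 1.8, 12.2]
opening: 0.003
finger_force: 6.2
```

Still on the stop, at about 12 N. I'll hold it for the rest of the second, then release and rise.

Call:
move_arm:
  targets:
    - [[0,0,0,0,0,0,0],[0,0,0,0,0,0,0],[0,0,0,0,0,0,0],[0,0,0,0,0,0,0],[0,0,0,-6,0,0,0],[0,0,0,-14,0,0,0],[0,0,0,-40,0,0,0],[0,0,0,-80,0,0,0],[0,0,0,-104,0,0,0]]

```text
clock: 5.28
tool_pos: [0.496, -0.1385, 0.1815]
eef_rot: [0.985, 0.173, 0.001, 0.001]
contact_force: [-0.2, -0.1, -0.6]
opening: 0.006
finger_force: 0.0
```

```bash
python3 - <<'E'
from h import *
from scipy.spatial.transform import Rotation as Ro
s=r.get_state();R=Ro.from_quat(s["eef_rot"])
print(s["tool_pos"],s["contact_force"],1e3*R.inv().apply(np.array([.5257,.228,.084])-[.4949,-.1381,.1799]))
cv2.imwrite("pics/s2.png",cv2.resize(r.snapshot("side")[100:260,200:420,::-1],None,fx=3,fy=3))
E
```

```text
[ 0.49604589 -0.13845325  0.18145784] [-0.23835445 -0.05940914 -0.57678492] [ 153.75885239 -333.7093841    95.76493239]
```

View pics/s2.png

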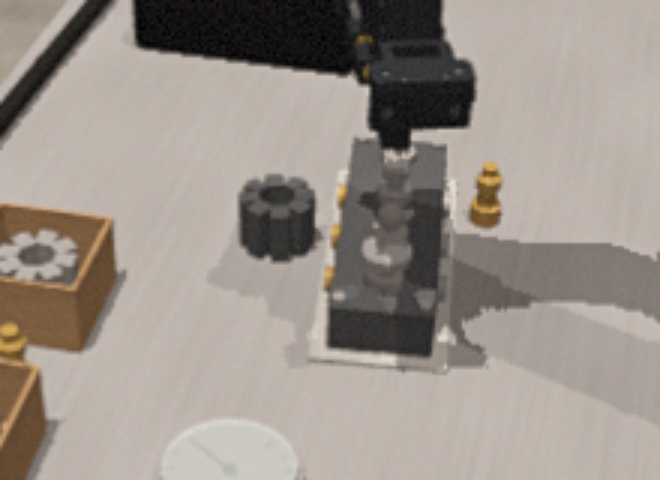

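The plunger has sprung back (head at (387,248) in the crop) and the force is about zero. Moving over the small gauge.

Call:
move_arm:
  targets:
    - [[0,18,-40,0,0,0,0],[0,37,-80,0,0,0,0],[0,56,-121,0,0,0,0],[0,75,-163,0,0,0,0],[0,94,-204,0,0,0,0],[0,113,-246,0,0,0,0],[0,132,-288,0,0,0,0],[0,146,-318,0,0,0,0],[0,153,-333,0,0,0,0],[0,153,-333,0,0,0,0]]

```text
clock: 6.58
tool_pos: [0.5249, 0.2276, 0.1792]
eef_rot: [0.985, 0.174, -0.0, 0.0]
contact_force: [-0.9, -0.4, 0.8]
opening: -0.001
finger_force: 0.0
```

```bash
python3 - <<'E'
from h import *
s=r.get_state();c=r.camera_info("wrist");im=r.snapshot("wrist");print(s["clock"],s["tool_pos"],s["contact_force"])
cv2.imwrite("pics/w2.png",im[:,:,::-1])
R=np.array(c["R"])
X=R@[.5257,.228,.084]+c["t"];u=X[:2]/X[2];u=u*(1+c["k1"]*u@u);print(u*c["fx"]+[c["cx"],c["cy"]])
E
```

```text
6.575 [0.52493519 0.22757711 0.17924041] [-0.86154977 -0.36801688  0.78922018]
[282.58816941 206.54363141]
```

View pics/w2.png

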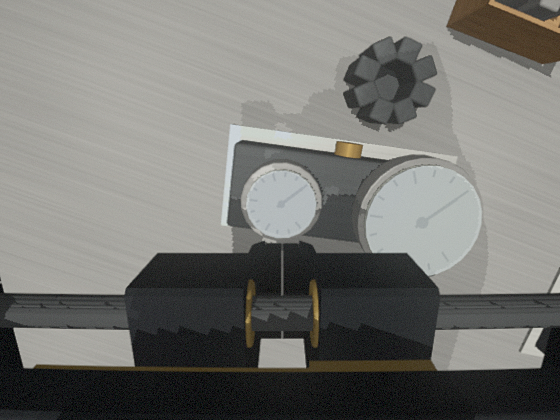

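The wrist view shows the small glass centred at about (282,203), against a predicted (283,207). I'll shift about 2 mm forward and descend.

Call:
move_arm:
  targets:
    - [[0,1,0,30,0,0,0],[0,2,0,60,0,0,0],[0,2,0,80,0,0,0],[0,2,0,87,0,0,0],[0,2,0,87,0,0,0],[0,2,0,87,0,0,0]]

```text
clock: 7.38
tool_pos: [0.5276, 0.2275, 0.0935]
eef_rot: [0.985, 0.173, 0.001, -0.0]
contact_force: [-0.2, -0.0, -0.3]
opening: 0.003
finger_force: 0.0
```

Call:
move_arm:
  targets:
    - [[0,0,0,5,0,0,0],[0,0,0,8,0,0,0],[0,0,0,10,0,0,0],[0,0,0,11,0,0,0],[0,0,0,11,0,0,0],[0,0,0,11,0,0,0]]

```text
clock: 8.12
tool_pos: [0.5269, 0.2278, 0.0818]
eef_rot: [0.985, 0.174, 0.0, -0.0]
contact_force: [-0.4, 0.8, 3.1]
opening: 0.009
finger_force: 1.2
```

Light contact confirmed: about 2 mm of give and a 1–3 N reading. Withdrawing.

Call:
move_arm:
  targets:
    - [[0,0,0,-5,0,0,0],[0,0,0,-15,0,0,0],[0,0,0,-45,0,0,0],[0,0,0,-90,0,0,0],[0,0,0,-130,0,0,0],[0,0,0,-150,0,0,0],[0,0,0,-150,0,0,0],[0,0,0,-150,0,0,0]]

```text
clock: 9.12
tool_pos: [0.5262, 0.2274, 0.2309]
eef_rot: [0.985, 0.174, -0.001, 0.0]
contact_force: [-0.2, -0.2, -0.7]
opening: 0.008
finger_force: 0.0
```

```bash
python3 - <<'E'
from plant import r
s=r.get_state();print(s["clock"],s["tool_pos"],s["contact_force"],s["qd"].round(3))
print(r.finish_job())
E
```

```text
9.125 [0.5262414  0.22743292 0.23089286] [-0.24910508 -0.23389636 -0.73333305] [-0.     0.016 -0.001  0.006  0.001 -0.     0.001]
the job is handed in; nothing more can be done
None
```

I pressed the broad plunger to its stop (briefly about 16 N, then 12 N), held it for about a second and it sprang back; I then touched the small gauge's glass lightly (1–3 N, about 2 mm of give), withdrew and handed the job in at 9.1 s, without checking whether the needle came free.

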